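# Put the punch-set tin away in the tool chest

## Task

One of the three identical closed tins in the sloping rack still holds its steel punch set; the other two hold only a light wooden insert. Open the tool chest's lid back fully onto its stop, find the heavy tin by its weight, and stand it upright on the chest floor, setting it down gently. Leave the two light tins in the rack bays where they were (put back any you lift, never let a tin drop), and leave the other things on the bench alone.

Things in the scene. Friction and masses are not known exactly. Their poses are not given: they have to be found in the camera images.
- tin_a: plain closed steel tin, 46 x 46 mm, 95 mm tall, one of three alike; which is heavy changes (with punch set 0.5 to 0.75 kg in all, with wooden insert 0.17 to 0.24 kg; contents have 1 to 2 mm play). Origin: centre of its underside, z up the tin. It starts in a rack bay, leaning 30 degrees from vertical, top towards the rack's -x; its y axis is the rack's y, its x axis points to the open front
- tin_b: plain closed steel tin, 46 x 46 mm, 95 mm tall, one of three alike; which is heavy changes (with punch set 0.5 to 0.75 kg in all, with wooden insert 0.17 to 0.24 kg; contents have 1 to 2 mm play). Origin: centre of its underside, z up the tin. It starts in a rack bay, leaning 30 degrees from vertical, top towards the rack's -x; its y axis is the rack's y, its x axis points to the open front
- tin_c: plain closed steel tin, 46 x 46 mm, 95 mm tall, one of three alike; which is heavy changes (with punch set 0.5 to 0.75 kg in all, with wooden insert 0.17 to 0.24 kg; contents have 1 to 2 mm play). Origin: centre of its underside, z up the tin. It starts in a rack bay, leaning 30 degrees from vertical, top towards the rack's -x; its y axis is the rack's y, its x axis points to the open front
- rack: fixed wooden rack, 200 mm wide along y, yaw within 0.25 rad. Three tilted bays at 60 mm pitch along y (14 mm between tins, dividers 25 mm high). Each tin stands square on its bay floor and leans on a back board on the -x side that reaches 45 mm up the tin; above that its front and rear faces are free. Tins lift out along their own z. Origin: centre of its base on the bench, z up
- chest: green steel tool chest fixed to the bench, 150 mm deep (x), 220 mm wide (y), 115 mm high, walls and floor 4 mm thick, empty. Origin: centre of its underside, z up; its lid is hinged along y on the top edge of its +x side; yaw within 0.25 rad
- chest_in (a point): centre of the chest's inner floor (inner 142 x 212 mm), 4 mm above the bench; axes as the chest
- lid (a joint): angle of the chest's lid, rad: 0 shut, growing as it opens, 1.75 on its stop (leaning back just past upright). It starts anywhere from shut to 0.3. The hinge is stiff: the lid stays at any angle and takes 1 to 4 N at the knob to move. The lid is a 6 mm steel plate of 0.25 kg, 150 mm from hinge to front edge
- lid_handle (a point): middle of the knob's head on the lid's outer face: a cylinder of 28 mm diameter, 16 mm high, about the lid's normal, on a 12 mm neck. It is midway across the lid, 30 mm from the front edge and 35 mm above the outer face: 120 mm from the hinge along the lid and 41 mm off it. Pinched along the chest's y axis it can turn between the fingers
- lid_hinge (a point): middle of the lid's hinge line, on the top rear (+x) edge of the chest, 115 mm above the bench; the hinge runs along the chest's y axis; axes turn with the lid
- hammer: hammer lying on the bench, a bystander; origin under its middle
- block: dark wooden block, 50 x 130 x 45 mm, a bystander; origin: centre of its underside
- coupling: brass pipe coupling standing on end, 52 mm diameter, 55 mm tall, a bystander; origin: centre of its underside
There are look-alikes about, which are no part of the job. Leave any blue or yellow look-alike of the tin_b alone. What is shaped like the tin_a but purple is not meant.

How it is judged (in metres and radians):
On the way:
1. the lid is opened back onto its stop (value of joint lid above 1.7 rad), for 0.2 s.
At the end, for the whole second after the job is handed in: The lid is on its stop (joint above 1.70 rad); the heavy tin stands upright (within 0.12 rad) and at rest on the chest's floor, its weight on it; the two light tins are at rest in the rack within 15 mm of where they started (value of joint lid above 1.7 rad and ((x of tin_a in the frame of chest_in between -0.055 and 0.055 m and y of tin_a in the frame of chest_in between -0.09 and 0.09 m and z of tin_a in the frame of chest_in between -0.006 and 0.008 m and angle between tin_a's own z axis and vertical below 0.12 rad and contact force between tin_a and chest above 4 N and linear speed of each of tin_a, tin_b, tin_c below 0.02 m/s and distance of each of tin_b, tin_c from where it was at the start of the episode below 0.015 m) or (x of tin_b in the frame of chest_in between -0.055 and 0.055 m and y of tin_b in the frame of chest_in between -0.09 and 0.09 m and z of tin_b in the frame of chest_in between -0.006 and 0.008 m and angle between tin_b's own z axis and vertical below 0.12 rad and contact force between tin_b and chest above 4 N and linear speed of each of tin_b, tin_a, tin_c below 0.02 m/s and distance of each of tin_a, tin_c from where it was at the start of the episode below 0.015 m) or (x of tin_c in the frame of chest_in between -0.055 and 0.055 m and y of tin_c in the frame of chest_in between -0.09 and 0.09 m and z of tin_c in the frame of chest_in between -0.006 and 0.008 m and angle between tin_c's own z axis and vertical below 0.12 rad and contact force between tin_c and chest above 4 N and linear speed of each of tin_c, tin_a, tin_b below 0.02 m/s and distance of each of tin_a, tin_b from where it was at the start of the episode below 0.015 m))); the robot touches nothing.
It fails at once if a tin falls freely (moves faster than 0.5 m/s while not held) ((linear speed of tin_a above 0.5 m/s and contact force between the fingers and tin_a below 0.3 N) or (linear speed of tin_b above 0.5 m/s and contact force between the fingers and tin_b below 0.3 N) or (linear speed of tin_c above 0.5 m/s and contact force between the fingers and tin_c below 0.3 N)).
It fails at once if a bystander is moved more than 30 mm (distance of any of hammer, block, coupling from where it was at the start of the episode above 0.03 m).
It also fails if it takes over 72 s, if anything falls off the work surface, if the arm or the gripper's body presses on something with over 40 N, if the wrist force passes 120 N, or if a joint passes its speed limit or range.

## Robot

A 6-joint arm with a two-finger parallel gripper is mounted at the origin on the work surface. World frame = base frame: x ahead of the robot, y to its left, z up, the work surface at z = 0. Lengths are in mm, angles in rad, forces in N, time in s.
With the tool pointing down it reaches from about 375 to 925 mm from the base axis. Payload 5.7 kg.
Tool frame: the origin (TCP) lies between the finger pads; the fingertips stand r.tips_ahead ahead of it and the grasp point (between the pads) lies 11 mm behind it (r.tips_ahead is the distance from the TCP to the fingertips, in mm); z points along the fingers, y is the line along which they close (so a half turn about z gives the same grasp; the last joint's range is limited). The gripper opens to 88 mm and grips with 3 to 60 N. Pads are 20 mm wide; open, the fingers measure 115 mm over their backs; the gripper's body (75 mm by 178 mm) begins 61 mm behind the grasp point.
Start: joints at [1.035, 0.359, 1.51, -0, 1.272, -0.115], TCP at [245.084, 547.629, 230.623] pointing down, gripper open.
Joint ranges: [-2.97, 2.97], [-1.01, 2.36], [0.21, 2.38], [-0.96, 4.11], [0.2, 2.71], [-2.98, 2.98]. Speed limits (rad/s): [2.39, 2.39, 3.14, 3.14, 3.14, 3.14].

## Interface

Orientations are given as [roll, pitch, yaw] about the fixed x, y, z axes, in that order (R = Rz(yaw) Ry(pitch) Rx(roll)).
In Python, from workcell import r gives the robot as it stands.
- The arm moves only by the shell command python3 -m creep 'ROWS' [FORCE]. ROWS is a JSON object of lists of equal length, an entry for each row: "twist": the turn, a rotation vector about the world's x, y, z in degrees, a list of three; "offset": the shift along the world's x, y, z in m, a list of three; "grip": the opening, from 0 (shut) to 1 (fully open). A call has 1 to 20 rows; each row shifts and turns the commanded pose from where the row before left it; what a row does not reach is not made up. A row lasts 1/10 s, in which the tool goes at most 50 mm and 8.59 degrees, less where a joint would pass 70% of its speed; a pose out of reach is approached as far as the arm can. A call is refused whole if a number of a shift passes 0.05 or a number of a turn 8.59, either way. A call with a gripper value outside its range is refused whole. The fingers move at their own pace and stop on an object; FORCE is the grip in N (left out, the last holds). Time passes only in rows, so rows that do not move let the fingers close. It gives the time, the measured TCP pose, the force, the opening and the grip force at its end, in the units of the state.
- r.observe(): the state, without advancing time (a new reading comes with each control period).
- r.capture(name): name is "scene" or "top" or "wrist"; returns the picture (384x512x3 uint8, blue, green, red); there is no depth.
- r.camera_params(name): a dict with "vertical_fov" (degrees; the focal length in pixels is half the picture's height over the tangent of half this angle, whatever the lens; pixels are square), "cx", "cy" (the principal point, pixels), "D" ([k1, k2, p1, p2, k3] as OpenCV has them; the pictures are not rectified), "R" (3x3) and "t" (3): a world point X has camera coordinates R X + t. Camera axes: x right, y down, z forward; pixel columns grow to the right and rows downward; lengths in mm; the calibration is good to about 2 mm. A picture is of the moment at which its call begins: read the wrist's pose just before it. camera_params takes no time and is no camera call; for the wrist camera it gives the pose at the moment of the call.
- r.sign_off(): hands the job in; it is judged then, once.
The state is a dict: "t": time; "qpos": joint angles; "qvel": joint speeds; "tau": joint torques, N m; "tcp_pos": TCP position; "orientation": TCP orientation; "contact_force": force on the tool from outside, world axes, zero at the start; "ft_torque": the same for the moment, N m; "finger_gap": finger opening in mm; "finger_force": force on a finger pad.
Only numpy, scipy, OpenCV 4.12 (cv2) and the standard library are available. Lean on these libraries where they do the work, as an engineer would, in place of code of your own. Each camera call takes 0.05 s, during which the arm holds its last target. There are 200 camera calls.

## Working session

There is one attempt and no reset: what is moved stays moved. The work goes in short steps, Python scripts to look and compute and a shell command to move; the robot and the scene stay as the last step left them, time stands still between calls to the robot, and variables do not carry over. Pictures are saved under pics/ and viewed, at most 10 in all, crops included, and the job is handed in when it is done.

```bash
ls; mkdir -p pics
python3 - <<'E'
from workcell import r
import cv2,numpy as np
for n in("scene","top"):
    p=r.camera_params(n);print(n,p)
    cv2.imwrite(f"pics/{n}0.png",r.capture(n))
print(r.observe(),r.tips_ahead)
E
```

```text
pics
scene {'vertical_fov': 53.77178530455316, 'cx': 257.3401129150929, 'cy': 191.93644963084512, 'D': array([0.01152796, 0.        , 0.        , 0.        , 0.        ]), 'R': array([[-0.31356928,  0.94944997,  0.01480075],
       [ 0.7653525 ,  0.26193312, -0.58790016],
       [-0.56205859, -0.17301964, -0.80879809]]), 't': array([ 153.90359675, -365.99924428, 1828.81322696])}
top {'vertical_fov': 57.91890410300781, 'cx': 252.82855025570362, 'cy': 195.9111401448867, 'D': array([-0.05548614,  0.        ,  0.        ,  0.        ,  0.        ]), 'R': array([[-1.65036155e-02, -9.99859715e-01, -2.86031775e-03],
       [-9.93232252e-01,  1.67230195e-02, -1.14934914e-01],
       [ 1.14966624e-01,  9.44118210e-04, -9.93368906e-01]]), 't': array([  12.67715872,  588.45181279, 1145.31896531])}
{'t': 0.1, 'qpos': array([ 1.03488281e+00,  3.59414996e-01,  1.51133599e+00, -6.85768641e-06,
        1.27248404e+00, -1.15128238e-01]), 'qvel': array([ 0.00090233, -0.00284391, -0.00059164,  0.00184552, -0.00154825,
       -0.00045682]), 'tau': array([-2.73235528e-04, -5.16355741e+01, -2.71408260e+01,  6.77412702e-02,
        2.76938936e-02, -3.66896666e-05]), 'tcp_pos': array([244.79610101, 547.11956316, 229.89985576]), 'orientation': array([-3.13996040e+00, -1.82157430e-04,  2.72080924e+00]), 'contact_force': array([-0.59413775, -0.29786697,  0.31478   ]), 'ft_torque': array([ 0.03138219,  0.01140949, -0.0048814 ]), 'finger_force': 0.0, 'finger_gap': 87.94428727056538} 8.0
```

View pics/scene0.png

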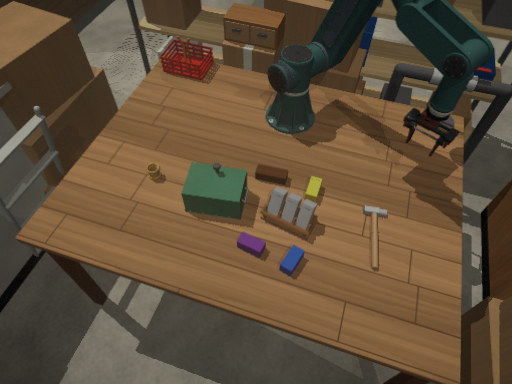

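View pics/top0.png

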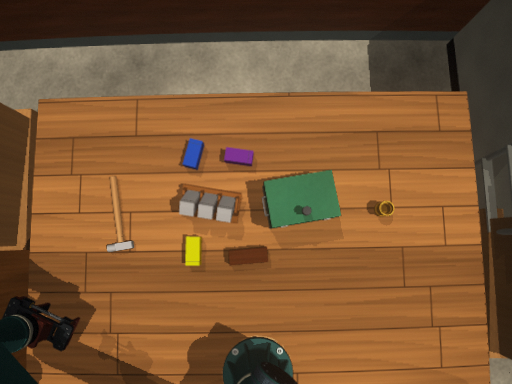

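The scene picture shows the chest at (215,190) with its knob at (217,167) and the three grey tins in the rack at (291,207). The top picture shows the tins at (189,203), (206,205) and (226,208), the knob at (305,210), and the block at (246,255). The hammer is at (118,215) and the coupling at (386,208). The yellow (193,250), blue (193,153) and purple (238,156) boxes lie outside the rack. They are look-alikes, because only the three plain steel tins lean in the rack.

```bash
cat > h.py <<'E'
from workcell import r
import cv2,numpy as np
def cam(n,p=None):
    p=p or r.camera_params(n); f=192/np.tan(np.radians(p["vertical_fov"]/2))
    return np.array([[f,0,p["cx"]],[0,f,p["cy"]],[0,0,1]]),np.array(p["D"]),np.array(p["R"]),np.array(p["t"])
def ray(c,uv):
    K,D,R,t=c; q=cv2.undistortPoints(np.array(uv,float).reshape(-1,1,2),K,D)[:,0]
    d=np.c_[q,np.ones(len(q))]@R; return -R.T@t,d/np.linalg.norm(d,axis=1)[:,None]
def onz(c,uv,z):
    o,d=ray(c,uv); return o+d*((z-o[2])/d[:,2])[:,None]
def tri(c1,u1,c2,u2):
    o1,d1=ray(c1,[u1]);o2,d2=ray(c2,[u2]);d1=d1[0];d2=d2[0]
    s=np.linalg.lstsq(np.c_[d1,-d2],o2-o1,rcond=None)[0];a=o1+s[0]*d1;b=o2+s[1]*d2
    return (a+b)/2,np.linalg.norm(a-b)
def proj(c,X):
    K,D,R,t=c; return cv2.projectPoints(np.array(X,float).reshape(-1,1,3),cv2.Rodrigues(R)[0],t,K,D)[0][:,0]
E
python3 - <<'E'
from h import *
a=cv2.imread("pics/top0.png")[140:275,165:345];b=cv2.imread("pics/scene0.png")[145:255,170:330]
a=cv2.resize(a,None,fx=4,fy=4,interpolation=2)[:300*2];a=cv2.resize(cv2.imread("pics/top0.png")[160:235,170:350],(780,325),interpolation=2)
b=cv2.resize(cv2.imread("pics/scene0.png")[155:240,175:325],(485,275),interpolation=2)
o=np.zeros((600,780,3),np.uint8);o[:325]=a;o[325:,:485]=b;cv2.imwrite("pics/crop.png",o)
c=cam("top");s=cam("scene")
print("tinstops@95",onz(c,[(189,203),(206,205),(226,208)],95).round())
print("knob",tri(c,(305,210),s,(217,167)))
im=cv2.imread("pics/top0.png");h=cv2.cvtColor(im,cv2.COLOR_BGR2HSV)
m=cv2.inRange(h,(60,80,30),(90,255,255));m[:140]=0;m[260:]=0;m[:,:200]=0
k=max(cv2.findContours(m,0,2)[0],key=cv2.contourArea);R=cv2.minAreaRect(k);B=cv2.boxPoints(R);print(R,B,onz(c,B,125).round())
print("block",onz(c,[(246,255)],45),"coup",onz(c,[(386,208)],55),"ham",onz(c,[(118,245),(113,178)],20))
E
```

```text
tinstops@95 [[562. 209.  95.]
 [555. 154.  95.]
 [544.  90.  95.]]
knob (array([ 528.12676476, -152.65050173,  157.69567193]), np.float64(3.8265476205581135))
((301.890869140625, 198.46707153320312), (46.758384704589844, 70.17155456542969), 80.21759033203125) [[263.34296 181.38913]
 [332.4942  169.46649]
 [340.43878 215.54501]
 [271.28754 227.46765]] [[ 624.  -31.  125.]
 [ 658. -251.  125.]
 [ 512. -270.  125.]
 [ 479.  -53.  125.]]
block [[390.98357324  28.68358224  45.        ]] coup [[ 537.89128889 -442.36761695   55.        ]] ham [[428.96354237 466.75920865  20.        ]
 [661.47078946 490.74487943  20.        ]]
```

View pics/crop.png

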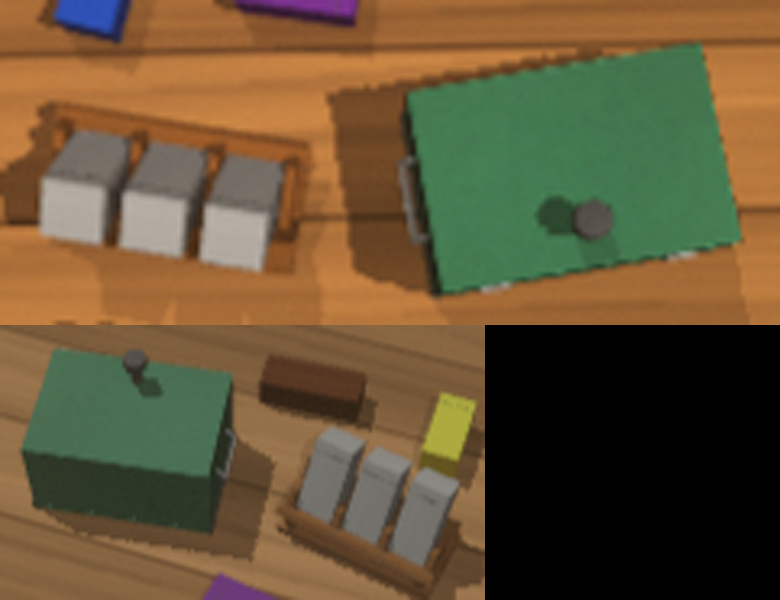

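The crop shows the lid practically shut, with a triangulated knob height of 158 mm (a shut lid gives 156). The three grey tins lean in the rack, and chest yaw is about +0.154. Those three are the ones meant. Next I move to a wrist view.

```bash
python3 -m creep '{"twist":[[0,0,-8.17],[0,0,-8.17],[0,0,-8.17],[0,0,-8.17],[0,0,-8.17],[0,0,-8.17],[0,0,-8.17],[0,0,-8.17],[0,0,-8.17],[0,0,-8.17],[0,0,-8.17],[0,0,-8.17],[0,0,-8.17],[0,0,-8.17],[0,0,-8.17],[0,0,-8.17],[0,0,-8.17],[0,0,-8.17],[0,0,0],[0,0,0]],"offset":[[0.014,-0.034,0.007],[0.014,-0.034,0.007],[0.014,-0.034,0.007],[0.014,-0.034,0.007],[0.014,-0.034,0.007],[0.014,-0.034,0.007],[0.014,-0.034,0.007],[0.014,-0.034,0.007],[0.014,-0.034,0.007],[0.014,-0.034,0.007],[0.014,-0.034,0.007],[0.014,-0.034,0.007],[0.014,-0.034,0.007],[0.014,-0.034,0.007],[0.014,-0.034,0.007],[0.014,-0.034,0.007],[0.014,-0.034,0.007],[0.014,-0.034,0.007],[0,0,0],[0,0,0]],"grip":[1,1,1,1,1,1,1,1,1,1,1,1,1,1,1,1,1,1,1,1]}'
python3 - <<'E'
from h import *
p=r.camera_params("wrist");print(p);import pickle;im=r.capture("wrist");cv2.imwrite("pics/w1.png",im);pickle.dump(p,open("w1.pkl","wb"))
c=cam("wrist",p);print(onz(c,[(0,0),(511,0),(511,383),(0,383)],100).round())
o=r.observe();print(o["qpos"],o["contact_force"],o["t"])
E
```

```text
t: 2.1
tcp_pos: [496.8, -64.7, 356.1]
orientation: [-3.141, 0.001, 0.154]
contact_force: [-0.2, 0.3, -0.2]
finger_gap: 88.1
finger_force: 0.0
{'vertical_fov': 60.32484478611978, 'cx': 253.3630568838801, 'cy': 189.59412001447873, 'D': array([-0.0384428,  0.       ,  0.       ,  0.       ,  0.       ]), 'R': array([[ 1.53133839e-01, -9.88205396e-01,  3.49825554e-04],
       [-9.50387948e-01, -1.47176576e-01,  2.74047082e-01],
       [-2.70763319e-01, -4.22983516e-02, -9.61716213e-01]]), 't': array([-141.17745696,  394.82829444,  642.69167593])}
[[ 634.  249.  100.]
 [ 724. -330.  100.]
 [ 196. -536.  100.]
 [  70.  284.  100.]]
[-2.66642319e-01  1.18488630e-01  1.52628399e+00  6.27813704e-04
  1.49847592e+00  1.14907677e+00] [0.32617832 1.08135052 0.42273085] 2.15
```

View pics/w1.png

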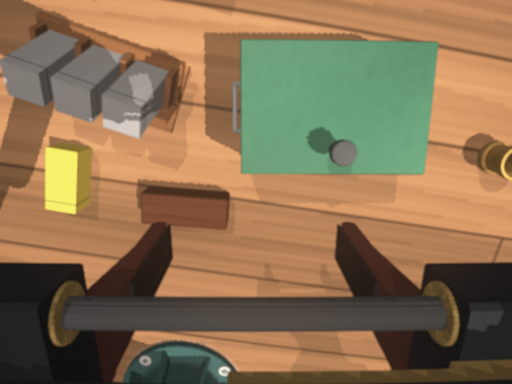

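The wrist view shows the green lid square at (241–438, 40–174), with the knob head at (343,153). The tins are at (40,68), (88,82) and (137,97), the block at (185,207) and the yellow box at (68,178).

Run:
```python
from h import *
import pickle
p=pickle.load(open("w1.pkl","rb"));c=cam("wrist",p);im=cv2.imread("pics/w1.png")
h=cv2.cvtColor(im,cv2.COLOR_BGR2HSV)
m=cv2.inRange(h,(60,80,30),(90,255,255));m[230:]=0
k=cv2.convexHull(max(cv2.findContours(m,0,2)[0],key=cv2.contourArea));q=cv2.approxPolyDP(k,4,True)[:,0];print(q)
P=onz(c,q,121);print(P.round(1));print("sides",[np.linalg.norm(P[i]-P[i-1]).round(1) for i in range(len(P))])
g=cv2.inRange(h,(0,0,40),(180,70,140));g[:135]=0;g[172:]=0;g[:,:325]=0;g[:,362:]=0
k=max(cv2.findContours(g,0,2)[0],key=cv2.contourArea);(u,v),rad=cv2.minEnclosingCircle(k);print(u,v,rad)
print("knob top@164",onz(c,[(u,v)],164),"dia",2*rad*(onz(c,[(u,v)],164)-onz(c,[(u+1,v)],164)))
print("tri",tri(c,(u,v),cam("top"),(305.5,210.5)))
```

```text
[[436  43]
 [422 172]
 [267 172]
 [242 139]
 [243  41]]
[[ 659.  -245.2  121. ]
 [ 514.8 -271.   121. ]
 [ 485.7  -84.2  121. ]
 [ 520.4  -48.7  121. ]
 [ 626.5  -34.3  121. ]]
sides [np.float64(213.4), np.float64(146.4), np.float64(189.0), np.float64(49.6), np.float64(107.1)]
341.7758483886719 152.22413635253906 14.733270645141602
knob top@164 [[ 528.43276622 -155.59200389  164.        ]] dia [[-4.87375004 30.97522622  0.        ]]
tri (array([ 527.43860331, -156.34564031,  159.30479094]), np.float64(1.4783987460069623))
```

Lid corners and the knob agree (sides match 150 × 220, lid at about 0, yaw 0.154). Knob is at about (527, -157, 156) and the hinge at about (644, -139.5, 115).

```bash
python3 -m creep '{"twist":[[0,0,0],[0,0,0],[0,0,0],[0,0,0],[0,0,0],[0,0,0],[0,0,0],[0,0,0],[0,0,0],[0,0,0],[0,0,0],[0,0,0],[0,0,0],[0,0,0]],"offset":[[0.0075,-0.023,-0.03],[0.0075,-0.023,-0.03],[0.0075,-0.023,-0.03],[0.0075,-0.023,-0.03],[0,0,-0.023],[0,0,-0.023],[0,0,-0.023],[0,0,-0.023],[0,0,0],[0,0,0],[0,0,0],[0,0,0],[0,0,0],[0,0,0]],"grip":[1,1,1,1,1,1,1,1,1,0,0,0,0,0]}' 20
python3 - <<'E'
from h import *
P=np.array([527,-157]);H=np.array([644,-139.5]);y=.154;e=np.array([np.cos(y),np.sin(y)])
prev=None
for i in range(0,15):
    th=i*1.80/14;u=-120*np.cos(th)+41*np.sin(th);z=120*np.sin(th)+41*np.cos(th)
    q=np.r_[H+u*e,115+z];
    if prev is not None: print((q-prev).round(1),q.round(0))
    prev=q
E
```

```text
t: 3.55
tcp_pos: [527.4, -156.5, 145.3]
orientation: [3.141, -0.001, 0.154]
contact_force: [-0.3, -0.2, 0.6]
finger_gap: 51.5
finger_force: 0.0
[ 6.2  1.  15. ] [ 532. -157.  171.]
[ 8.   1.2 14.1] [ 540. -156.  185.]
[ 9.8  1.5 13. ] [ 549. -154.  198.]
[11.3  1.8 11.6] [ 561. -152.  210.]
[12.7  2.  10. ] [ 573. -150.  220.]
[13.9  2.2  8.3] [ 587. -148.  228.]
[14.8  2.3  6.4] [ 602. -146.  234.]
[15.5  2.4  4.5] [ 618. -144.  239.]
[15.9  2.5  2.4] [ 633. -141.  241.]
[16.1  2.5  0.3] [ 650. -139.  242.]
[16.   2.5 -1.8] [ 666. -136.  240.]
[15.7  2.4 -3.8] [ 681. -134.  236.]
[15.   2.3 -5.8] [ 696. -131.  230.]
[14.2  2.2 -7.7] [ 710. -129.  223.]
```

```bash
python3 -m creep '{"twist":[[0,0,0],[0,0,0],[0,0,0],[0,0,0],[0,0,0]],"offset":[[0,0,0],[0,0,0],[0,0,0],[0,0,0],[0,0,0]],"grip":[0,0,0,0,0]}' 20
python3 -m creep '{"twist":[[0,0,0],[0,0,0],[0,0,0],[0,0,0],[0,0,0],[0,0,0],[0,0,0],[0,0,0],[0,0,0]],"offset":[[0.003,0.0005,0.0075],[0.003,0.0005,0.0075],[0.004,0.0006,0.007],[0.004,0.0006,0.007],[0.005,0.0007,0.0065],[0.005,0.0008,0.0065],[0.0055,0.0009,0.006],[0.0055,0.0009,0.0056],[0,0,0]],"grip":[0,0,0,0,0,0,0,0,0]}'
```

```text
t: 4.05
tcp_pos: [526.9, -155.9, 144.5]
orientation: [-3.141, 0.0, 0.154]
contact_force: [-0.3, 2.7, 0.4]
finger_gap: 27.1
finger_force: 20.0
t: 4.95
tcp_pos: [564.4, -150.2, 198.5]
orientation: [-3.141, -0.003, 0.154]
contact_force: [7.9, 3.5, -8.6]
finger_gap: 26.9
finger_force: 20.0
```

```bash
python3 -m creep '{"twist":[[0,0,0],[0,0,0],[0,0,0],[0,0,0],[0,0,0],[0,0,0],[0,0,0],[0,0,0],[0,0,0]],"offset":[[0.0070,0.001,0.0044],[0.0070,0.001,0.0044],[0.0073,0.0011,0.004],[0.0073,0.0011,0.0035],[0.0074,0.0012,0.003],[0.0075,0.0012,0.0026],[0.008,0.0012,0.002],[0.008,0.0012,0.0015],[0,0,0]],"grip":[0,0,0,0,0,0,0,0,0]}'
```

```text
t: 5.85
tcp_pos: [623.5, -141.3, 224.7]
orientation: [-3.141, -0.003, 0.154]
contact_force: [-0.0, 5.1, 0.3]
finger_gap: 27.4
finger_force: 20.0
```

```bash
python3 -m creep '{"twist":[[0,0,0],[0,0,0],[0,0,0],[0,0,0],[0,0,0],[0,0,0],[0,0,0],[0,0,0],[0,0,0],[0,0,0],[0,0,0],[0,0,0]],"offset":[[0.008,0.0005,0.001],[0.008,0.001,0.0008],[0.008,0.001,0.0003],[0.008,0.001,0],[0.008,0.001,-0.0005],[0.008,0.001,-0.001],[0.008,0.001,-0.0015],[0.008,0.001,-0.002],[0.008,0.001,-0.0024],[0.0078,0.001,-0.003],[0.0075,0.001,-0.003],[0,0,0]],"grip":[0,0,0,0,0,0,0,0,0,0,0,0]}'
```

```text
t: 7.05
tcp_pos: [705.7, -128.8, 210.3]
orientation: [-3.136, 0.008, 0.155]
contact_force: [-9.1, 8.4, -3.4]
finger_gap: 27.1
finger_force: 20.0
```

```bash
python3 -m creep '{"twist":[[0,0,0],[0,0,0],[0,0,0]],"offset":[[0.005,0.0,-0.0015],[0.003,0,-0.001],[0,0,0]],"grip":[0,0,0]}'
```

```text
t: 7.35
tcp_pos: [708.7, -128.3, 209.3]
orientation: [-3.134, 0.016, 0.155]
contact_force: [-25.6, 9.0, 10.9]
finger_gap: 27.0
finger_force: 20.0
```

```bash
python3 -m creep '{"twist":[[0,0,0],[0,0,0],[0,0,0],[0,0,0],[0,0,0],[0,0,0],[0,0,0],[0,0,0],[0,0,0],[0,0,0],[0,0,0],[0,0,0],[0,0,0],[0,0,0],[0,0,0],[0,0,0],[0,0,0],[0,0,0]],"offset":[[0,0,0],[0,0,0],[0,0,0],[0,0,0],[0,0,0.025],[0,0,0.025],[0,0,0.025],[0,0,0.025],[-0.0225,0.034,0],[-0.0225,0.034,0],[-0.0225,0.034,0],[-0.0225,0.034,0],[-0.0225,0.034,0],[-0.0225,0.034,0],[-0.0225,0.034,0],[-0.0225,0.034,0],[0,0,0],[0,0,0]],"grip":[0.7,0.7,0.7,0.7,0.7,0.7,0.7,0.7,0.7,0.7,0.7,0.7,0.7,0.7,0.7,0.7,0.7,0.7]}'
python3 - <<'E'
from h import *
import pickle
p=r.camera_params("wrist");im=r.capture("wrist");cv2.imwrite("pics/w2.png",im);pickle.dump(p,open("w2.pkl","wb"))
t=r.capture("top");cv2.imwrite("pics/top2.png",t)
a=cv2.resize(im,(640,480),interpolation=2)[:330];o=np.zeros((590,640,3),np.uint8);o[:330]=a
o[330:]=cv2.resize(t[150:255,175:430],(640,260),interpolation=2);cv2.imwrite("pics/v2.png",o)
E
```

```text
t: 9.15
tcp_pos: [537.5, 141.0, 310.5]
orientation: [3.141, -0.002, 0.156]
contact_force: [0.2, 0.5, 0.1]
finger_gap: 61.2
finger_force: 0.0
```

View pics/v2.png

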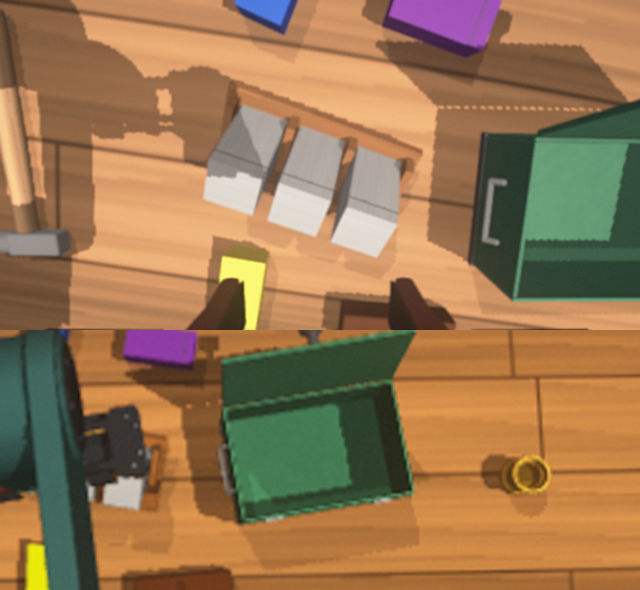

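The lid stands back on its stop. In w2 (view pixels ÷ 1.25) the tins' top rear edges are near (185,165), (240,180) and (285,198).

Run:
```python
import cv2,numpy as np
a=cv2.imread("pics/w1.png")[20:145,0:190];b=cv2.imread("pics/w2.png")[60:215,155:345]
o=np.zeros((600,800,3),np.uint8)
A=cv2.resize(a,None,fx=2.1,fy=2.1,interpolation=2);B=cv2.resize(b,None,fx=4,fy=4,interpolation=2)
B=B[:600]
a2=cv2.resize(a,None,fx=4,fy=4,interpolation=2)
cv2.imwrite("pics/cA.png",a2);cv2.imwrite("pics/cB.png",B);print(a2.shape,B.shape)
```

```text
(500, 760, 3) (600, 760, 3)
```

View pics/cA.png

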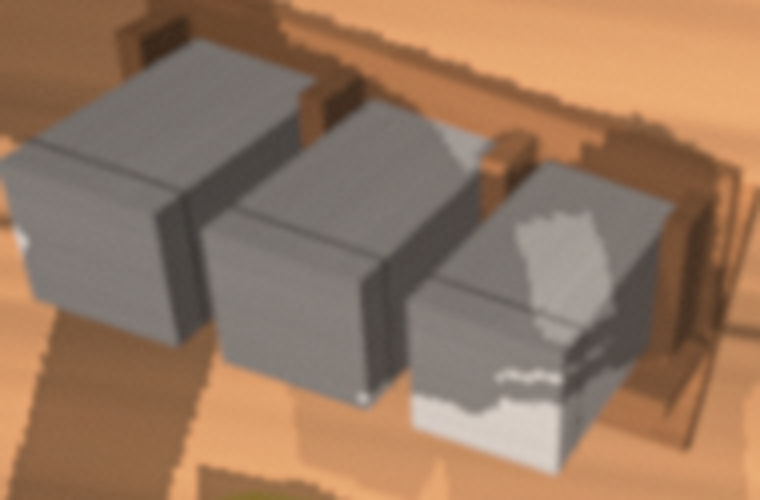

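View pics/cB.png

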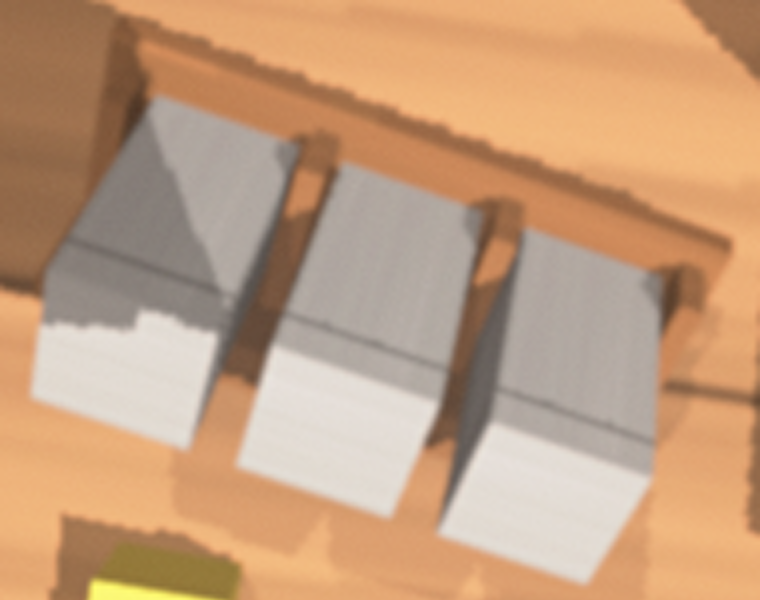

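The crops show the tops clearly, so I triangulate each tin's four top corners from the two views and check them against 46 mm sides and 60 mm pitch.

Run:
```python
from h import *
import pickle
from scipy.optimize import least_squares
c1=cam("w",pickle.load(open("w1.pkl","rb")));c2=cam("w",pickle.load(open("w2.pkl","rb")))
# order: rear-left(+y), rear-right, front-right, front-left
A=np.array([[[35,298],[180,346],[157,215],[5,160]],[[222,360],[370,408],[362,280],[203,230]],[[413,427],[558,474],[563,352],[412,298]]],float)
B=np.array([[[32,397],[190,447],[218,331],[46,277]],[[238,466],[392,517],[438,400],[275,345]],[[440,533],[586,583],[652,474],[492,420]]],float)
A=(A+.5)/4-.5+[0,20];B=(B+.5)/4-.5+[155,60]
for i in range(3):
    T=[tri(c1,A[i,j],c2,B[i,j]) for j in range(4)];P=np.array([t[0] for t in T])
    print(P.round(1).tolist(),"gap",[round(t[1],1) for t in T],"sides",[np.linalg.norm(P[j]-P[j-1]).round(1) for j in range(4)])
def frame(y):
    e=np.array([np.cos(y),np.sin(y),0]);n=np.array([-np.sin(y),np.cos(y),0]);k=np.array([0,0,1.])
    s=.5;c=np.sqrt(.75);return c*e+s*k,n,-s*e+c*k
def corners(x):
    X,Y,Z=frame(x[3]);return np.array([[x[:3]+(1-i)*60*Y+a*23*X+b*23*Y for a,b in((-1,1),(-1,-1),(1,-1),(1,1))] for i in range(3)])
f=lambda x:np.r_[(proj(c1,corners(x))-A.reshape(-1,2)).ravel(),(proj(c2,corners(x))-B.reshape(-1,2)).ravel()]
s=least_squares(f,[550,150,100,-.15],loss="soft_l1");x=s.x
print(x,"rms px",np.sqrt(np.mean(f(x)**2)))
X,Y,Z=frame(x[3])
print("axes",X.round(4),Y.round(4),Z.round(4))
for i in range(3):
    t=x[:3]+(1-i)*60*Y;b=t-95*Z;g=b+70*Z;tcp=g-11*Z
    print("top",t.round(1),"base",b.round(1),"TCP grasp",tcp.round(1),"pre",(tcp+70*Z).round(1))
```

```text
[[529.6, 240.8, 101.5], [521.8, 195.6, 101.4], [559.4, 189.2, 122.8], [567.3, 234.5, 121.5]] gap [np.float64(0.0), np.float64(0.6), np.float64(0.7), np.float64(3.0)] sides [np.float64(43.2), np.float64(45.8), np.float64(43.7), np.float64(46.0)]
[[519.4, 181.3, 103.9], [511.2, 136.2, 102.5], [550.0, 130.1, 122.6], [557.8, 174.1, 125.5]] gap [np.float64(0.1), np.float64(0.4), np.float64(0.2), np.float64(0.6)] sides [np.float64(44.6), np.float64(45.8), np.float64(44.1), np.float64(44.8)]
[[508.2, 122.1, 103.3], [499.8, 77.6, 101.5], [539.1, 70.9, 124.4], [547.2, 115.3, 123.5]] gap [np.float64(1.0), np.float64(0.1), np.float64(0.8), np.float64(0.3)] sides [np.float64(44.4), np.float64(45.4), np.float64(46.0), np.float64(45.1)]
[ 5.34153511e+02  1.55706362e+02  1.12546634e+02 -1.77654962e-01] rms px 0.5699161999360651
axes [ 0.8524 -0.153   0.5   ] [0.1767 0.9843 0.    ] [-0.4921  0.0884  0.866 ]
top [544.8 214.8 112.5] base [591.5 206.4  30.3] TCP grasp [562.5 211.6  81.4] pre [528.  217.8 142. ]
top [534.2 155.7 112.5] base [580.9 147.3  30.3] TCP grasp [551.9 152.5  81.4] pre [517.4 158.7 142. ]
top [523.6  96.7 112.5] base [570.3  88.3  30.3] TCP grasp [541.3  93.5  81.4] pre [506.8  99.7 142. ]
```

Corners fit to 0.6 px with sides of about 45–46 mm, tilt 30° and rack yaw -0.178. I start with the right tin.

```bash
python3 -m creep '{"twist":[[0,0,7.87],[0,0,7.87],[0,0,7.87],[0,0,7.87],[0,0,7.87],[0,0,7.87],[0,0,7.87],[0,0,7.87],[0,0,7.87],[-1.325,-7.38,0],[-1.325,-7.38,0],[-1.325,-7.38,0],[-1.325,-7.38,0],[0,0,0],[0,0,0]],"offset":[[-0.0078,-0.0038,-0.011],[-0.0078,-0.0038,-0.011],[-0.0078,-0.0038,-0.011],[-0.0078,-0.0038,-0.011],[-0.0078,-0.0038,-0.011],[-0.0078,-0.0038,-0.011],[-0.0078,-0.0038,-0.011],[-0.0078,-0.0038,-0.011],[-0.0078,-0.0038,-0.011],[0,0,0],[0,0,0],[0,0,0],[0,0,0],[0,0,0],[0,0,0]],"grip":[1,1,1,1,1,1,1,1,1,1,1,1,1,1,1]}' 30
cat > st.py <<'E'
from h import *
from scipy.spatial.transform import Rotation as Q
o=r.observe();R=Q.from_euler("xyz",o["orientation"]).as_matrix();y=-.17765;s=.5;c=np.sqrt(.75)
Rw=np.array([[0,c*np.cos(y),0],[0,c*np.sin(y),0],[0,s,0]])
X=np.array([c*np.cos(y),c*np.sin(y),s]);Z=np.array([-s*np.cos(y),-s*np.sin(y),c]);Y=np.cross(Z,X)
W=np.c_[Y,X,-Z]
print("t",o["t"],"tcp",o["tcp_pos"].round(1),"F",o["contact_force"].round(2),"gap",round(o["finger_gap"],1),"q",o["qpos"].round(2),"fix deg",np.degrees(Q.from_matrix(W@R.T).as_rotvec()).round(2))
for n,p in zip("LMR",([562.5,211.6,81.4],[551.9,152.5,81.4],[541.3,93.5,81.4])): print(n,"to go",(np.array(p)-o["tcp_pos"]).round(1))
E
python3 st.py
```

```text
t: 10.75
tcp_pos: [467.3, 105.5, 210.8]
orientation: [2.627, 0.001, 1.39]
contact_force: [0.2, 0.4, 0.2]
finger_gap: 87.7
finger_force: 0.0
t 10.75 tcp [467.3 105.5 210.8] F [0.17 0.37 0.25] gap 87.7 q [ 0.23  0.03  2.15 -0.41  0.52  0.73] fix deg [-0.04 -0.53  0.19]
L to go [  95.2  106.1 -129.4]
M to go [  84.6   47.  -129.4]
R to go [  74.   -12.  -129.4]
```

```bash
python3 -m creep '{"twist":[[0,-0.5,0.2],[0,0,0],[0,0,0],[0,0,0],[0,0,0],[0,0,0],[0,0,0],[0,0,0],[0,0,0],[0,0,0]],"offset":[[0.0123,-0.002,-0.0216],[0.0123,-0.002,-0.0216],[0.0123,-0.002,-0.0216],[0.0123,-0.002,-0.0216],[0.0123,-0.002,-0.0216],[0.0062,-0.001,-0.0108],[0.0062,-0.001,-0.0108],[0,0,0],[0,0,0],[0,0,0]],"grip":[1,1,1,1,1,1,1,1,1,1]}' 30; python3 st.py
```

```text
t: 11.75
tcp_pos: [543.5, 94.4, 89.2]
orientation: [2.628, -0.0, 1.394]
contact_force: [-1.1, 0.4, 0.4]
finger_gap: 88.0
finger_force: 0.0
t 11.75 tcp [543.5  94.4  89.2] F [-1.07  0.41  0.39] gap 88.0 q [ 0.16  0.38  2.16 -0.96  0.2   1.25] fix deg [-0.11 -0.54 -0.04]
L to go [ 19.  117.2  -7.8]
M to go [ 8.4 58.1 -7.8]
R to go [-2.2 -0.9 -7.8]
```

Joints 4 and 5 are at their limits here (6 mm short). Gripping 12 mm higher on the tin should still be good, so I try that.

```bash
python3 -m creep '{"twist":[[0,0,0],[-0.1,-0.5,0],[0,0,0]],"offset":[[-0.008,0.0,0.0025],[0,0,0],[0,0,0]],"grip":[1,1,1]}' 30; python3 st.py
```

```text
t: 12.05
tcp_pos: [536.0, 94.6, 94.3]
orientation: [2.624, -0.002, 1.394]
contact_force: [0.4, 0.1, -0.0]
finger_gap: 87.8
finger_force: 0.0
t 12.05 tcp [536.   94.6  94.3] F [ 0.41  0.06 -0.04] gap 87.8 q [ 0.16  0.36  2.18 -0.96  0.2   1.25] fix deg [-0.15 -0.34 -0.04]
L to go [ 26.5 117.  -12.9]
M to go [ 15.9  57.9 -12.9]
R to go [  5.3  -1.1 -12.9]
```

Right at the joint limits is risky. I fit a quick kinematic model to the logged poses, so I can choose how far to roll the tool about the closing axis, which doesn't affect the grasp.

```bash
cat > kin.py <<'E'
from h import *
from scipy.spatial.transform import Rotation as Q
from scipy.optimize import least_squares
D=[([1.03488,.359415,1.511336,0,1.272484,-.115128],[244.8,547.1,229.9],[-3.13996,-.00018,2.72081]),
([-.266642,.118489,1.526284,.00063,1.498476,1.149077],[496.8,-64.7,356.1],[-3.141,.001,.154])]
o=r.observe();D+=[(o["qpos"],o["tcp_pos"],o["orientation"]),([.23,.03,2.15,-.41,.52,.73],[467.3,105.5,210.8],[2.627,.001,1.39])]
def fk(k,q):
    h,a,L1,L2,e,d=k;A=Q.from_euler("Z",q[0]);B=A*Q.from_euler("Y",q[1]);C=B*Q.from_euler("Y",q[2])
    T=C*Q.from_euler("ZYZ",[q[3],q[4],q[5]]);p=np.array([0,0,h])+A.apply([a,0,0])+B.apply([0,0,L1])+C.apply([e,0,L2])+T.apply([0,0,d])
    return p,T
s=least_squares(lambda k:np.concatenate([(fk(k,q)[0]-p)/(1 if i<3 else 5) for i,(q,p,_) in enumerate(D)]),[300,0,400,400,0,200]);k=s.x
# constant tool rotation from pose 0, z only
off=(fk(k,D[0][0])[1].inv()*Q.from_euler("xyz",D[0][2]))
y=-.17765;S=.5;c=np.sqrt(.75)
X=np.array([c*np.cos(y),c*np.sin(y),S]);Z=np.array([-S*np.cos(y),-S*np.sin(y),c]);Y=np.cross(Z,X)
lo=np.array([-2.97,-1.01,.21,-.96,.2,-2.98]);hi=np.array([2.97,2.36,2.38,4.11,2.71,2.98])
def ik(p,T,q0):
    f=lambda q:np.r_[(fk(k,q)[0]-p)/10,((fk(k,q)[1]*off).inv()*T).as_rotvec()*10]
    s=least_squares(f,q0,bounds=(lo,hi));return s.x,np.abs(s.fun).max()
E
python3 - <<'E'
from kin import *
print(k.round(1),[ (fk(k,q)[0]-p).round(1).tolist()+np.degrees(((fk(k,q)[1]*off).inv()*Q.from_euler("xyz",O)).as_rotvec()).round(1).tolist() for q,p,O in D])
W=Q.from_matrix(np.c_[Y,X,-Z])
for n,b in zip("LMR",([591.5,206.4,30.3],[580.9,147.3,30.3],[570.3,88.3,30.3])):
  for al in(-10,0,25,30,35,40):
    T=Q.from_rotvec(np.radians(al)*X)*W;z=T.apply([0,0,1]);out=[]
    for g in(82,):
      q0=[.2,.3,2.1,-.5 if al<10 else 1.5,.4,1.]
      q,e=ik(np.array(b)+g*Z+11*z,T,q0);out+=[g,q.round(2).tolist(),round(e,3)]
    print(n,al,out)
E
```

```text
[-110.5  160.7  457.6  275.9  -55.1   38.2] [[62.3, -30.0, 20.8, 0.0, 0.0, -0.0], [-20.3, -65.4, -15.9, -0.0, 0.0, 0.1], [-0.2, -14.9, -4.5, -0.0, 0.0, 0.0], [-28.0, -10.4, -9.9, 0.0, 0.0, -0.4]]
L -10 [82, [0.39, 0.46, 1.99, -0.94, 0.54, 1.4], np.float64(0.0)]
L 0 [82, [0.38, 0.45, 1.99, -0.86, 0.36, 1.32], np.float64(0.0)]
L 25 [82, [0.36, 0.45, 2.01, 1.36, 0.2, -0.9], np.float64(0.502)]
L 30 [82, [0.36, 0.45, 2.02, 1.66, 0.21, -1.2], np.float64(0.0)]
L 35 [82, [0.36, 0.45, 2.02, 1.79, 0.3, -1.32], np.float64(0.0)]
L 40 [82, [0.35, 0.45, 2.03, 1.85, 0.38, -1.38], np.float64(0.0)]
M -10 [82, [0.3, 0.4, 2.08, -0.96, 0.46, 1.36], np.float64(0.224)]
M 0 [82, [0.29, 0.4, 2.09, -0.92, 0.29, 1.32], np.float64(0.0)]
M 25 [82, [0.27, 0.4, 2.11, 1.61, 0.2, -1.22], np.float64(0.122)]
M 30 [82, [0.27, 0.4, 2.11, 1.73, 0.27, -1.34], np.float64(0.0)]
M 35 [82, [0.26, 0.4, 2.11, 1.8, 0.36, -1.41], np.float64(0.0)]
M 40 [82, [0.26, 0.4, 2.12, 1.83, 0.45, -1.45], np.float64(0.0)]
R -10 [82, [0.19, 0.36, 2.15, -0.96, 0.39, 1.28], np.float64(0.453)]
R 0 [82, [0.19, 0.36, 2.17, -0.96, 0.22, 1.27], np.float64(0.031)]
R 25 [82, [0.17, 0.36, 2.18, 1.66, 0.25, -1.35], np.float64(0.0)]
R 30 [82, [0.16, 0.36, 2.18, 1.72, 0.34, -1.42], np.float64(0.0)]
R 35 [82, [0.16, 0.36, 2.18, 1.76, 0.43, -1.46], np.float64(0.0)]
R 40 [82, [0.15, 0.36, 2.19, 1.78, 0.52, -1.48], np.float64(0.0)]
```

```bash
sed -i 's/h,a,L1,L2,e,d=k/h,a,L1,L2,e,d,l=k/; s/A.apply(\[a,0,0\])/A.apply([a,l,0])/; s/400,400,0,200\]/400,400,0,200,68]/' kin.py
python3 - <<'E'
from kin import *
print(k.round(1),[ (fk(k,q)[0]-p).round(1).tolist() for q,p,O in D])
W=Q.from_matrix(np.c_[Y,X,-Z])
for n,b in zip("LMR",([591.5,206.4,30.3],[580.9,147.3,30.3],[570.3,88.3,30.3])):
  for al in(0,15,20,25,30,35):
    T=Q.from_rotvec(np.radians(al)*X)*W;z=T.apply([0,0,1]);out=[]
    for g in(80,180):
      q0=[.2,.3,2.1,-.5 if al<10 else 1.5,.4,1.]
      q,e=ik(np.array(b)+g*Z+11*z,T,q0);out+=[q.round(2).tolist(),round(e,3)]
    print(n,al,out)
E
```

```text
[267.2   1.3 608.  433.1 111.4 372.   68.6] [[0.2, -0.1, 0.2], [0.1, 0.4, -0.1], [-0.0, -0.1, -0.1], [-0.0, -1.3, 1.3]]
L 0 [[0.43, 0.43, 2.03, -0.9, 0.37, 1.41], np.float64(0.0), [0.5, 0.23, 2.02, -0.63, 0.55, 1.16], np.float64(0.0)]
L 15 [[0.18, 0.4, 2.08, 0.58, 0.2, -0.27], np.float64(0.914), [0.28, 0.18, 2.15, 0.08, 0.24, 0.31], np.float64(0.0)]
L 20 [[0.14, 0.42, 2.18, 1.9, 0.2, -1.63], np.float64(0.083), [0.19, 0.18, 2.19, 0.71, 0.23, -0.37], np.float64(0.0)]
L 25 [[0.06, 0.44, 2.2, 1.9, 0.32, -1.7], np.float64(0.0), [0.1, 0.19, 2.22, 1.17, 0.31, -0.9], np.float64(0.0)]
L 30 [[-0.01, 0.47, 2.22, 1.87, 0.46, -1.75], np.float64(0.0), [0.01, 0.21, 2.24, 1.39, 0.43, -1.19], np.float64(0.0)]
L 35 [[-0.09, 0.51, 2.23, 1.83, 0.59, -1.79], np.float64(0.0), [-0.08, 0.25, 2.26, 1.48, 0.56, -1.36], np.float64(0.0)]
M 0 [[0.3, 0.4, 2.11, -0.96, 0.28, 1.37], np.float64(0.042), [0.37, 0.18, 2.1, -0.6, 0.48, 1.03], np.float64(0.0)]
M 15 [[0.03, 0.4, 2.23, 1.89, 0.2, -1.71], np.float64(0.384), [0.11, 0.13, 2.21, 0.46, 0.25, -0.2], np.float64(0.0)]
M 20 [[-0.02, 0.4, 2.23, 1.8, 0.27, -1.66], np
[... 441 characters left out ...]
 0.37, 2.17, -0.96, 0.2, 1.25], np.float64(0.126), [0.21, 0.13, 2.17, -0.51, 0.4, 0.82], np.float64(0.0)]
R 15 [[-0.1, 0.37, 2.26, 1.69, 0.22, -1.63], np.float64(0.0), [-0.09, 0.1, 2.26, 0.73, 0.33, -0.63], np.float64(0.0)]
R 20 [[-0.19, 0.39, 2.27, 1.68, 0.36, -1.7], np.float64(0.0), [-0.19, 0.11, 2.27, 1.01, 0.43, -0.98], np.float64(0.0)]
R 25 [[-0.28, 0.42, 2.27, 1.64, 0.48, -1.74], np.float64(0.0), [-0.29, 0.14, 2.29, 1.15, 0.54, -1.2], np.float64(0.0)]
R 30 [[-0.35, 0.46, 2.27, 1.59, 0.6, -1.78], np.float64(0.0), [-0.38, 0.18, 2.29, 1.22, 0.66, -1.35], np.float64(0.0)]
R 35 [[-0.42, 0.51, 2.26, 1.54, 0.72, -1.81], np.float64(0.0), [-0.46, 0.23, 2.29, 1.24, 0.78, -1.46], np.float64(0.0)]
```

The model now fits to 0.4 mm. A 22–25° roll about the closing axis gives good margins for all tins.

```bash
cat > st.py <<'E'
import sys
from kin import *
al=float(sys.argv[1]);g=float(sys.argv[2]);o=r.observe();R=Q.from_euler("xyz",o["orientation"])
T=Q.from_rotvec(np.radians(al)*X)*Q.from_matrix(np.c_[Y,X,-Z]);z=T.apply([0,0,1])
print("t",o["t"],"tcp",o["tcp_pos"].round(1),"F",o["contact_force"].round(2),"gap",round(o["finger_gap"],1),"q",o["qpos"].round(2),"fix deg",np.degrees((T*R.inv()).as_rotvec()).round(2))
for n,b in zip("LMR",([591.5,206.4,30.3],[580.9,147.3,30.3],[570.3,88.3,30.3])): print(n,"to go",(np.array(b)+g*Z+11*z-o["tcp_pos"]).round(1))
E
python3 -m creep '{"twist":[[0,0,0],[0,0,0],[0,0,0],[6.25,-1.12,3.67],[6.25,-1.12,3.67],[6.25,-1.12,3.67],[0,0,0],[0,0,0]],"offset":[[-0.011,0.003,0.019],[-0.011,0.003,0.019],[-0.011,0.003,0.019],[0,0,0],[0,0,0],[0,0,0],[0,0,0],[0,0,0]],"grip":[1,1,1,1,1,1,1,1]}' 30; python3 st.py 22 80
```

```text
t: 12.85
tcp_pos: [487.6, 109.2, 138.9]
orientation: [2.681, -0.097, 1.453]
contact_force: [0.2, 0.3, 0.8]
finger_gap: 87.9
finger_force: 0.0
t 12.85 tcp [487.6 109.2 138.9] F [0.24 0.31 0.77] gap 87.9 q [ 0.09  0.19  2.21 -0.02  0.28  0.24] fix deg [13.08 -6.07  6.76]
L to go [ 70.2 107.4 -48.2]
M to go [ 59.6  48.3 -48.2]
R to go [ 49.  -10.7 -48.2]
```

```bash
python3 -m creep '{"twist":[[2.2,-1,1.13],[2.2,-1,1.13],[2.2,-1,1.13],[2.2,-1,1.13],[2.2,-1,1.13],[2.2,-1,1.13],[0,0,0],[0,0,0]],"offset":[[0.0024,-0.0007,0.002],[0.0024,-0.0007,0.002],[0.0024,-0.0007,0.002],[0.0024,-0.0007,0.002],[0.0024,-0.0007,0.002],[0.0024,-0.0007,0.002],[0,0,0],[0,0,0]],"grip":[1,1,1,1,1,1,1,1]}' 30; python3 st.py 22 80
```

```text
t: 13.65
tcp_pos: [495.3, 107.4, 145.5]
orientation: [2.623, -0.285, 1.561]
contact_force: [-0.9, 0.2, 0.3]
finger_gap: 87.7
finger_force: 0.0
t 13.65 tcp [495.3 107.4 145.5] F [-0.91  0.19  0.28] gap 87.7 q [-0.17  0.2   2.27  1.09  0.37 -1.06] fix deg [ 2.61 -2.1   1.13]
L to go [ 62.5 109.2 -54.7]
M to go [ 51.9  50.1 -54.7]
R to go [ 41.3  -8.9 -54.7]
```

```bash
python3 -m creep '{"twist":[[0.9,-0.7,0.4],[0.9,-0.7,0.4],[0.9,-0.7,0.4],[0,0,0],[0,0,0],[0,0,0],[0,0,0],[0,0,0],[0,0,0],[0,0,0]],"offset":[[0.0052,-0.0011,-0.0068],[0.0052,-0.0011,-0.0068],[0.0052,-0.0011,-0.0068],[0.0052,-0.0011,-0.0068],[0.0052,-0.0011,-0.0068],[0.0052,-0.0011,-0.0068],[0.0052,-0.0011,-0.0068],[0.0052,-0.0011,-0.0068],[0,0,0],[0,0,0]],"grip":[1,1,1,1,1,1,1,1,1,1]}' 30; python3 st.py 22 80
```

```text
t: 14.65
tcp_pos: [536.8, 99.7, 91.3]
orientation: [2.584, -0.333, 1.597]
contact_force: [-0.2, 0.1, 0.1]
finger_gap: 87.8
finger_force: 0.0
t 14.65 tcp [536.8  99.7  91.3] F [-0.18  0.07  0.08] gap 87.8 q [-0.23  0.4   2.27  1.66  0.41 -1.71] fix deg [-0.13  0.04 -0.25]
L to go [ 21.1 116.9  -0.6]
M to go [10.5 57.8 -0.6]
R to go [-0.1 -1.2 -0.6]
```

```bash
python3 -m creep '{"twist":[[0,0,0],[0,0,0],[0,0,0],[0,0,0],[0,0,0],[0,0,0],[0,0,0],[0,0,0],[0,0,0]],"offset":[[0,0,0],[0,0,0],[0,0,0],[0,0,0],[0,0,0],[0,0,0],[0,0,0],[0,0,0],[0,0,0]],"grip":[0,0,0,0,0,0,0,0,0]}' 30; python3 st.py 22 80 | head -1
python3 -m creep '{"twist":[[0,0,0],[0,0,0],[0,0,0],[0,0,0],[0,0,0],[0,0,0],[0,0,0],[0,0,0]],"offset":[[-0.001,0.0002,0.0018],[-0.002,0.0004,0.0035],[-0.002,0.0004,0.0035],[-0.002,0.0004,0.0035],[-0.002,0.0004,0.0035],[0,0,0],[0,0,0],[0,0,0]],"grip":[0,0,0,0,0,0,0,0]}' 30; python3 st.py 22 80|head -1
```

```text
t: 15.55
tcp_pos: [537.1, 98.9, 91.4]
orientation: [2.583, -0.332, 1.596]
contact_force: [-1.0, -1.3, 1.6]
finger_gap: 45.7
finger_force: 30.0
t 15.55 tcp [537.1  98.9  91.4] F [-0.99 -1.31  1.57] gap 45.7 q [-0.23  0.4   2.27  1.66  0.42 -1.72] fix deg [-0.12  0.11 -0.17]
t: 16.35
tcp_pos: [528.4, 100.6, 107.3]
orientation: [2.582, -0.332, 1.596]
contact_force: [-0.4, -0.7, -2.2]
finger_gap: 45.9
finger_force: 30.0
t 16.35 tcp [528.4 100.6 107.3] F [-0.42 -0.7  -2.24] gap 45.9 q [-0.23  0.35  2.28  1.56  0.41 -1.61] fix deg [-0.12  0.14 -0.17]
```

The right tin is light (2.2 N). I put it back and go over to the middle one.

```bash
python3 -m creep '{"twist":[[0,0,0],[0,0,0],[0,0,0],[0,0,0],[0,0,0],[0,0,0],[0,0,0],[0,0,0],[0,0,0],[0,0,0],[0,0,0],[0,0,0]],"offset":[[0.002,-0.0004,-0.0035],[0.002,-0.0004,-0.0035],[0.002,-0.0004,-0.0035],[0.002,-0.0004,-0.0035],[0.001,-0.0002,-0.0018],[0,0,0],[0,0,0],[0,0,0],[0,0,0],[0,0,0],[0,0,0],[0,0,0]],"grip":[0,0,0,0,0,0,1,1,1,1,1,1]}' 30; python3 st.py 22 80|head -1
python3 -m creep '{"twist":[[0,0,0],[0,0,0],[0,0,0],[0,0,0],[0,0,0],[0,0,0],[0,0,0],[0,0,0]],"offset":[[-0.006,0.001,0.0105],[-0.006,0.001,0.0105],[-0.006,0.001,0.0105],[-0.006,0.001,0.0105],[-0.006,0.001,0.0105],[0.0053,0.0295,0],[0.0053,0.0295,0],[0,0,0]],"grip":[1,1,1,1,1,1,1,1]}' 30; python3 st.py 22 80
```

```text
t: 17.55
tcp_pos: [537.3, 98.9, 91.6]
orientation: [2.582, -0.332, 1.596]
contact_force: [-0.8, -0.3, -0.4]
finger_gap: 87.2
finger_force: 0.0
t 17.55 tcp [537.3  98.9  91.6] F [-0.82 -0.28 -0.41] gap 87.2 q [-0.23  0.4   2.27  1.66  0.42 -1.72] fix deg [-0.12  0.14 -0.17]
t: 18.35
tcp_pos: [517.7, 165.8, 144.5]
orientation: [2.581, -0.333, 1.601]
contact_force: [0.9, -0.1, 0.2]
finger_gap: 87.6
finger_force: 0.0
t 18.35 tcp [517.7 165.8 144.5] F [ 0.86 -0.06  0.17] gap 87.6 q [-0.04  0.25  2.25  1.36  0.33 -1.23] fix deg [-0.18  0.18 -0.41]
L to go [ 40.2  50.8 -53.8]
M to go [ 29.6  -8.3 -53.8]
R to go [ 19.  -67.3 -53.8]
```

```bash
python3 -m creep '{"twist":[[-0.1,0.1,-0.3],[0,0,0],[0,0,0],[0,0,0],[0,0,0],[0,0,0],[0,0,0],[0,0,0]],"offset":[[0.0049,-0.0014,-0.009],[0.0049,-0.0014,-0.009],[0.0049,-0.0014,-0.009],[0.0049,-0.0014,-0.009],[0.0049,-0.0013,-0.009],[0.0049,-0.0013,-0.009],[0,0,0],[0,0,0]],"grip":[1,1,1,1,1,1,1,1]}' 30; python3 st.py 22 80
```

```text
t: 19.15
tcp_pos: [547.0, 154.2, 89.8]
orientation: [2.585, -0.331, 1.589]
contact_force: [0.5, -0.1, -0.0]
finger_gap: 87.7
finger_force: 0.0
t 19.15 tcp [547.  154.2  89.8] F [ 0.49 -0.11 -0.05] gap 87.7 q [-0.06  0.41  2.24  1.8   0.33 -1.7 ] fix deg [-0.02 -0.02  0.17]
L to go [10.9 62.5  1. ]
M to go [0.3 3.4 1. ]
R to go [-10.3 -55.6   1. ]
```

```bash
python3 -m creep '{"twist":[[0,0,0],[0,0,0],[0,0,0],[0,0,0],[0,0,0],[0,0,0],[0,0,0],[0,0,0],[0,0,0]],"offset":[[0,0.003,0.001],[0,0,0],[0,0,0],[0,0,0],[0,0,0],[0,0,0],[0,0,0],[0,0,0],[0,0,0]],"grip":[1,1,0,0,0,0,0,0,0]}' 30; python3 st.py 22 80 | head -1
python3 -m creep '{"twist":[[0,0,0],[0,0,0],[0,0,0],[0,0,0],[0,0,0],[0,0,0],[0,0,0],[0,0,0]],"offset":[[-0.001,0.0002,0.0018],[-0.002,0.0004,0.0035],[-0.002,0.0004,0.0035],[-0.002,0.0004,0.0035],[-0.002,0.0004,0.0035],[0,0,0],[0,0,0],[0,0,0]],"grip":[0,0,0,0,0,0,0,0]}' 30; python3 st.py 22 80|head -1
```

```text
t: 20.05
tcp_pos: [547.5, 157.7, 91.1]
orientation: [2.584, -0.331, 1.59]
contact_force: [0.2, 0.6, 0.4]
finger_gap: 45.5
finger_force: 30.0
t 20.05 tcp [547.5 157.7  91.1] F [0.22 0.6  0.44] gap 45.5 q [-0.05  0.41  2.24  1.8   0.33 -1.7 ] fix deg [-0.03  0.05  0.14]
t: 20.85
tcp_pos: [538.4, 159.6, 107.0]
orientation: [2.584, -0.331, 1.591]
contact_force: [2.0, -0.3, 0.7]
finger_gap: 46.0
finger_force: 30.0
t 20.85 tcp [538.4 159.6 107. ] F [ 2.04 -0.31  0.67] gap 46.0 q [-0.05  0.36  2.25  1.68  0.32 -1.57] fix deg [-0.03  0.05  0.13]
```

```bash
for i in 1 2 3; do python3 -m creep '{"twist":[[0,0,0]],"offset":[[0,0,0]],"grip":[0]}' 30|grep -E "contact|tcp"; done
python3 - <<'E'
from h import *
im=r.capture("scene");w=r.capture("wrist")
o=np.zeros((600,800,3),np.uint8);o[:300]=cv2.resize(im[150:250,180:400][:, :220],(800,300),interpolation=2);o[300:,:400]=cv2.resize(w,(400,300))
cv2.imwrite("pics/v3.png",o);print(r.observe()["ft_torque"])
E
```

```text
tcp_pos: [538.4, 159.6, 106.9]
contact_force: [2.0, -0.5, 0.6]
tcp_pos: [538.5, 159.6, 106.9]
contact_force: [1.7, -0.1, 0.2]
tcp_pos: [538.5, 159.5, 106.9]
contact_force: [2.2, 0.2, 1.3]
[-0.05894283 -0.15029273 -0.16755986]
```

View pics/v3.png

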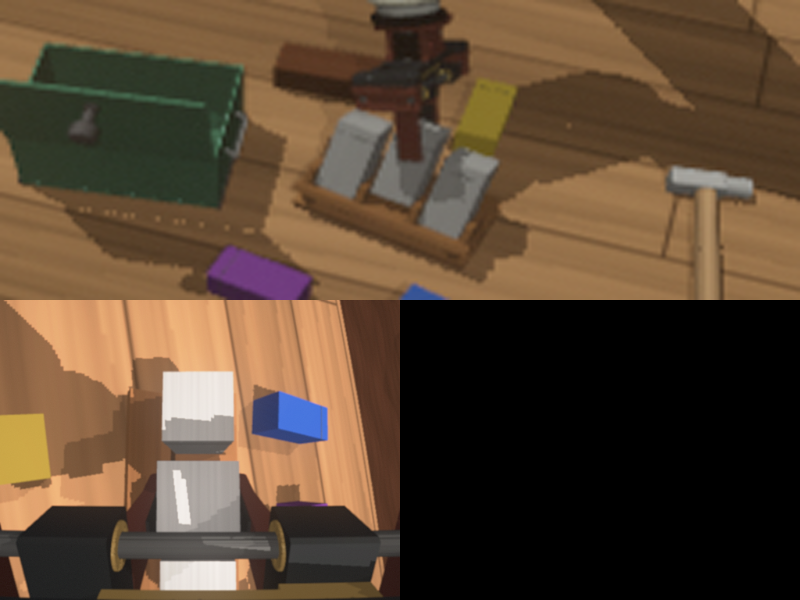

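The picture shows the middle tin in the grip, but the force reading is ambiguous (it may be rubbing on the back board). I lift it clear of the board and read again.

```bash
python3 -m creep '{"twist":[[0,0,0],[0,0,0],[0,0,0],[0,0,0],[0,0,0],[0,0,0],[0,0,0],[0,0,0],[0,0,0],[0,0,0],[0,0,0]],"offset":[[-0.002,0.0004,0.0035],[-0.002,0.0004,0.0035],[-0.002,0.0004,0.0035],[-0.002,0.0004,0.0035],[-0.002,0.0004,0.0035],[-0.002,0.0004,0.0035],[-0.002,0.0004,0.0035],[-0.002,0.0004,0.0035],[0,0,0],[0,0,0],[0,0,0]],"grip":[0,0,0,0,0,0,0,0,0,0,0]}' 30;for i in 1 2 3; do python3 -m creep '{"twist":[[0,0,0]],"offset":[[0,0,0]],"grip":[0]}' 30|grep -E "contact|tcp"; done; python3 st.py 22 80|head -1
```

```text
t: 22.35
tcp_pos: [521.8, 162.7, 134.3]
orientation: [2.585, -0.331, 1.59]
contact_force: [0.3, 0.2, -1.6]
finger_gap: 45.8
finger_force: 30.0
tcp_pos: [522.0, 162.6, 134.4]
contact_force: [0.5, 0.3, -1.8]
tcp_pos: [522.2, 162.6, 134.5]
contact_force: [0.2, -0.2, -1.1]
tcp_pos: [522.2, 162.7, 134.7]
contact_force: [-0.4, -0.2, -0.9]
t 22.65 tcp [522.2 162.7 134.7] F [-0.43 -0.2  -0.92] gap 46.1 q [-0.04  0.28  2.25  1.44  0.31 -1.31] fix deg [-0.02  0.01  0.13]
```

The middle tin is light too (about 1.3 N). I put it back and go to the left tin.

```bash
python3 -m creep '{"twist":[[0,0,0],[0,0,0],[0,0,0],[0,0,0],[0,0,0],[0,0,0],[0,0,0],[0,0,0],[0,0,0],[0,0,0],[0,0,0],[0,0,0],[0,0,0],[0,0,0]],"offset":[[0.002,-0.0004,-0.0035],[0.002,-0.0004,-0.0035],[0.002,-0.0004,-0.0035],[0.002,-0.0004,-0.0035],[0.002,-0.0004,-0.0035],[0.002,-0.0004,-0.0035],[0.002,-0.0004,-0.0035],[0.002,-0.0004,-0.0035],[0.002,-0.0004,-0.0035],[0.002,-0.0004,-0.0035],[0.002,-0.0004,-0.0035],[0.002,-0.0004,-0.0035],[0.001,-0.0002,-0.0015],[0,0,0]],"grip":[0,0,0,0,0,0,0,0,0,0,0,0,0,0]}' 30; python3 st.py 22 80|head -1
```

```text
t: 24.05
tcp_pos: [547.5, 157.6, 91.2]
orientation: [2.584, -0.331, 1.59]
contact_force: [0.7, -0.9, -1.7]
finger_gap: 46.3
finger_force: 30.0
t 24.05 tcp [547.5 157.6  91.2] F [ 0.68 -0.88 -1.71] gap 46.3 q [-0.05  0.41  2.24  1.8   0.33 -1.69] fix deg [-0.03  0.03  0.15]
```

```bash
for i in 1 2 3; do python3 -m creep '{"twist":[[0,0,0],[0,0,0]],"offset":[[0.0003,0,-0.0006],[0,0,0]],"grip":[0,0]}' 30|grep -E "contact|tcp"; done
```

```text
tcp_pos: [547.6, 157.7, 91.1]
contact_force: [-1.8, -0.1, 3.4]
tcp_pos: [547.6, 157.7, 91.0]
contact_force: [-6.2, -4.0, 13.4]
tcp_pos: [547.7, 157.8, 91.0]
contact_force: [-11.2, -5.9, 21.7]
```

Seated firmly. I back off the push, release and move to the left tin.

```bash
python3 -m creep '{"twist":[[0,0,0],[0,0,0],[0,0,0],[0,0,0],[0,0,0],[0,0,0],[0,0,0],[0,0,0]],"offset":[[-0.0006,0,0.0012],[0,0,0],[0,0,0],[0,0,0],[0,0,0],[0,0,0],[0,0,0],[0,0,0]],"grip":[0,0,1,1,1,1,1,1]}' 30
python3 -m creep '{"twist":[[0,0,0],[0,0,0],[0,0,0],[0,0,0],[0,0,0],[0,0,0],[0,0,0],[0,0,0]],"offset":[[-0.006,0.001,0.0105],[-0.006,0.001,0.0105],[-0.006,0.001,0.0105],[-0.006,0.001,0.0105],[-0.006,0.001,0.0105],[0.0053,0.0295,0],[0.0053,0.0295,0],[0,0,0]],"grip":[1,1,1,1,1,1,1,1]}' 30; python3 st.py 22 82
```

```text
t: 25.45
tcp_pos: [547.6, 157.7, 90.6]
orientation: [2.584, -0.331, 1.59]
contact_force: [0.5, -0.1, 0.3]
finger_gap: 86.8
finger_force: 0.0
t: 26.25
tcp_pos: [528.5, 224.6, 143.9]
orientation: [2.583, -0.332, 1.595]
contact_force: [-0.6, 0.3, 0.0]
finger_gap: 87.8
finger_force: 0.0
t 26.25 tcp [528.5 224.6 143.9] F [-0.61  0.33  0.04] gap 87.8 q [ 0.14  0.28  2.2   1.33  0.22 -1.04] fix deg [-0.08  0.11 -0.09]
L to go [ 28.4  -7.8 -51.4]
M to go [ 17.8 -66.9 -51.4]
R to go [   7.2 -125.9  -51.4]
```

```bash
python3 -m creep '{"twist":[[1.14,-0.2,0.67],[1.14,-0.2,0.67],[1.14,-0.2,0.67],[0,0,0],[0,0,0],[0,0,0],[0,0,0],[0,0,0],[0,0,0],[0,0,0]],"offset":[[0,0,0],[0,0,0],[0.0047,-0.0012,-0.0085],[0.0047,-0.0012,-0.0085],[0.0047,-0.0012,-0.0085],[0.0047,-0.0012,-0.0085],[0.0047,-0.0012,-0.0085],[0.0047,-0.0012,-0.0085],[0,0,0],[0,0,0]],"grip":[1,1,1,1,1,1,1,1,1,1]}' 30; python3 st.py 25.5 82
```

```text
t: 27.25
tcp_pos: [556.0, 213.9, 91.9]
orientation: [2.571, -0.39, 1.629]
contact_force: [-0.2, 1.1, -0.4]
finger_gap: 88.0
finger_force: 0.0
t 27.25 tcp [556.  213.9  91.9] F [-0.23  1.09 -0.43] gap 88.0 q [ 0.04  0.44  2.21  1.89  0.36 -1.71] fix deg [-0.45  0.04 -0.09]
L to go [0.8 3.5 0.8]
M to go [ -9.8 -55.6   0.8]
R to go [ -20.4 -114.6    0.8]
```

Good. I close with more force for the heavy tin, then lift 20 mm and weigh.

```bash
python3 -m creep '{"twist":[[0,0,0],[0,0,0],[0,0,0],[0,0,0],[0,0,0],[0,0,0],[0,0,0],[0,0,0],[0,0,0]],"offset":[[0.0005,0.0035,0.001],[0,0,0],[0,0,0],[0,0,0],[0,0,0],[0,0,0],[0,0,0],[0,0,0],[0,0,0]],"grip":[1,1,0,0,0,0,0,0,0]}' 45; python3 st.py 25.5 82 | head -1
python3 -m creep '{"twist":[[0,0,0],[0,0,0],[0,0,0],[0,0,0],[0,0,0],[0,0,0],[0,0,0],[0,0,0]],"offset":[[-0.001,0.0002,0.0018],[-0.002,0.0004,0.0035],[-0.002,0.0004,0.0035],[-0.002,0.0004,0.0035],[-0.002,0.0004,0.0035],[-0.002,0.0004,0.0035],[0,0,0],[0,0,0]],"grip":[0,0,0,0,0,0,0,0]}' 45; python3 st.py 25.5 82|head -1
```

```text
t: 28.15
tcp_pos: [557.1, 217.9, 93.3]
orientation: [2.57, -0.39, 1.63]
contact_force: [0.2, -1.1, 0.6]
finger_gap: 45.8
finger_force: 44.9
t 28.15 tcp [557.1 217.9  93.3] F [ 0.18 -1.14  0.57] gap 45.8 q [ 0.05  0.44  2.21  1.89  0.35 -1.7 ] fix deg [-0.46  0.1  -0.12]
t: 28.95
tcp_pos: [545.8, 220.4, 113.0]
orientation: [2.57, -0.39, 1.631]
contact_force: [1.6, -1.0, -1.0]
finger_gap: 45.6
finger_force: 44.9
t 28.95 tcp [545.8 220.4 113. ] F [ 1.62 -1.   -1.05] gap 45.6 q [ 0.06  0.38  2.22  1.77  0.33 -1.56] fix deg [-0.48  0.12 -0.15]
```

```bash
python3 -m creep '{"twist":[[0,0,0],[0,0,0],[0,0,0],[0,0,0],[0,0,0],[0,0,0],[0,0,0],[0,0,0],[0,0,0],[0,0,0]],"offset":[[-0.002,0.0004,0.0035],[-0.002,0.0004,0.0035],[-0.002,0.0004,0.0035],[-0.002,0.0004,0.0035],[-0.002,0.0004,0.0035],[-0.002,0.0004,0.0035],[-0.002,0.0004,0.0035],[-0.002,0.0004,0.0035],[0,0,0],[0,0,0]],"grip":[0,0,0,0,0,0,0,0,0,0]}' 45;for i in 1 2 3; do python3 -m creep '{"twist":[[0,0,0]],"offset":[[0,0,0]],"grip":[0]}' 45|grep -E "contact|tcp"; done; python3 -c "
from h import *
o=r.observe();print(o['ft_torque'],o['tau'])"
```

```text
t: 29.95
tcp_pos: [528.4, 223.6, 139.9]
orientation: [2.572, -0.39, 1.631]
contact_force: [-0.6, 0.6, -5.1]
finger_gap: 45.5
finger_force: 44.9
tcp_pos: [529.1, 223.5, 140.0]
contact_force: [0.7, 0.2, -5.2]
tcp_pos: [529.5, 223.4, 140.1]
contact_force: [-0.2, 0.2, -5.2]
tcp_pos: [529.7, 223.4, 140.2]
contact_force: [-0.5, -0.3, -5.8]
[-0.52328312  0.80208293 -0.01415183] [ 2.94479867e-02 -3.83987939e+01 -1.65495050e+01  1.49269212e+00
  2.04166308e+00  1.77889840e-03]
```

The left tin is heavy (5.3 N, about 0.54 kg). I check that the upright carry and placement are reachable.

Run:
```python
from kin import *
o=r.observe();R=Q.from_euler("xyz",o["orientation"])
U=Q.from_rotvec(np.radians(30)*Y)*R;C=Q.from_rotvec([0,0,.154+.17765])*U
print(o["tcp_pos"],"toolz",C.apply([0,0,1]),"tooly",C.apply([0,1,0]))
q=o["qpos"];print(q.round(2))
for p,T in(([529,223,225],R),([529,223,225],U),([543,50,225],C),([542.7,-129.8,225],C),([542.7,-129.8,150],C),([542.7,-129.8,76.5],C)):
    q,e=ik(np.array(p,float),T,np.clip(q,lo+.01,hi-.01));print(p,q.round(2),round(e,3))
```

```text
[529.73514452 223.36706855 140.2495865 ] toolz [-0.06667733  0.43272975 -0.89905456] tooly [ 9.88480655e-01  1.51346557e-01 -4.63922550e-04]
[ 0.07  0.3   2.22  1.55  0.32 -1.33]
[529, 223, 225] [ 0.07  0.12  2.13  0.86  0.43 -0.59] 0.0
[529, 223, 225] [-0.01  0.27  1.77  0.51  1.08 -0.07] 0.0
[543, 50, 225] [-0.31  0.37  1.61  0.41  1.39 -0.59] 0.0
[542.7, -129.8, 225] [-0.58  0.45  1.47  0.33  1.53 -0.8 ] 0.0
[542.7, -129.8, 150] [-0.58  0.53  1.54  0.34  1.39 -0.85] 0.0
[542.7, -129.8, 76.5] [-0.58  0.62  1.59  0.35  1.26 -0.9 ] 0.0
```

```bash
python3 -m creep '{"twist":[[0,0,0],[0,0,0],[0,0,0],[0,0,0],[0,0,0],[1.06,5.9,0],[1.06,5.9,0],[1.06,5.9,0],[1.06,5.9,0],[1.06,5.9,0],[0,0,0]],"offset":[[0,0,0.017],[0,0,0.017],[0,0,0.017],[0,0,0.017],[0,0,0.017],[0,0,0],[0,0,0],[0,0,0],[0,0,0],[0,0,0],[0,0,0]],"grip":[0,0,0,0,0,0,0,0,0,0,0]}' 45
cat > pl.py <<'E'
from kin import *
o=r.observe();R=Q.from_euler("xyz",o["orientation"])
# tin axes in tool, from grasp
Rg=Q.from_euler("xyz",[2.570,-.390,1.630]);M=Q.from_matrix(np.c_[X,Y,Z]);dT=Rg.inv().apply(np.array([591.5,206.4,30.3])-[557.1,217.9,93.3])
tin=R*(Rg.inv()*M);base=o["tcp_pos"]+R.apply(dT)
Tt=Q.from_euler("z",.154);goal=np.array([543.1,-134.9,4]);fix=np.degrees((Tt*tin.inv()).as_rotvec())
print("t",o["t"],"base",base.round(1),"F",o["contact_force"].round(1),"fix deg",fix.round(2),"gap",o["finger_gap"].round(1))
Cg=Tt*tin.inv()*R
print("tcp",o["tcp_pos"].round(1),"tcp to go",(goal-Cg.apply(dT)-o["tcp_pos"]).round(1),"q",o["qpos"].round(2))
E
python3 pl.py
```

```text
t: 31.35
tcp_pos: [532.7, 222.5, 225.5]
orientation: [3.14, -0.453, 1.391]
contact_force: [0.8, 0.2, -5.2]
finger_gap: 45.9
finger_force: 44.9Traceback (most recent call last):
  File "pl.py", line 7, in <module>
    print("t",o["t"],"base",base.round(1),"F",o["contact_force"].round(1),"fix deg",fix.round(2),"gap",o["finger_gap"].round(1))
                                                                                                       ^^^^^^^^^^^^^^^^^^^^^
AttributeError: 'float' object has no attribute 'round'
```

```bash
sed -i 's/o\["finger_gap"\].round(1)/o["finger_gap"]/' pl.py
python3 -m creep '{"twist":[[0,0,0],[0,0,1.46],[0,0,1.46],[0,0,1.46],[0,0,1.46],[0,0,1.46],[0,0,1.46],[0,0,1.46],[0,0,1.46],[0,0,1.46],[0,0,1.46],[0,0,1.46],[0,0,1.46],[0,0,1.46],[0,0,0],[0,0,0],[0,0,0],[0,0,0]],"offset":[[0.0007,-0.01,0],[0.0007,-0.02,0],[0.0007,-0.026,0],[0.0007,-0.026,0],[0.0007,-0.026,0],[0.0007,-0.026,0],[0.0007,-0.026,0],[0.0007,-0.026,0],[0.0007,-0.026,0],[0.0007,-0.026,0],[0.0007,-0.026,0],[0.0007,-0.026,0],[0.0007,-0.026,0],[0.0007,-0.026,0],[0,-0.01,0],[0,0,0],[0,0,0],[0,0,0]],"grip":[0,0,0,0,0,0,0,0,0,0,0,0,0,0,0,0,0,0]}' 45
python3 pl.py
python3 - <<'E'
from h import *
w=r.capture("wrist");s=r.capture("scene")
o=np.zeros((600,800,3),np.uint8);o[:300,:400]=cv2.resize(w,(400,300));o[:300,400:]=cv2.resize(s[150:225,170:270],(400,300),interpolation=2);o[300:]=cv2.resize(r.capture("top")[160:250,170:410],(800,300),interpolation=2)
cv2.imwrite("pics/v4.png",o)
E
```

```text
t: 33.15
tcp_pos: [539.1, -127.2, 225.6]
orientation: [3.141, -0.454, 1.723]
contact_force: [0.2, -0.4, -6.1]
finger_gap: 46.0
finger_force: 44.9
t 33.15 base [ 539.5 -132.4  153.1] F [ 0.2 -0.4 -6.1] fix deg [-0.05  0.   -0.05] gap 46.00345357898669
tcp [ 539.1 -127.2  225.6] tcp to go [   3.6   -2.5 -149.1] q [-0.58  0.44  1.48  0.33  1.53 -0.8 ]
```

View pics/v4.png

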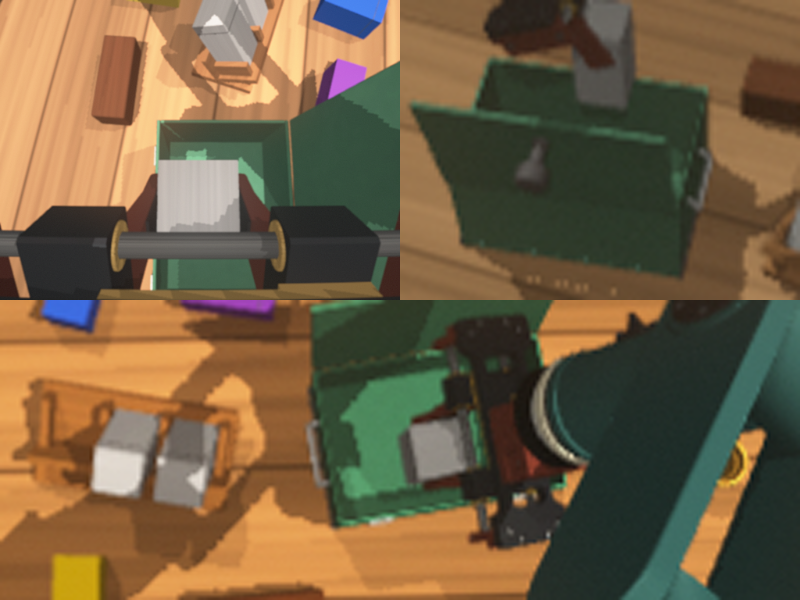

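The tin is held upright and square over the chest, both light tins stand in their bays, and the path down is clear.

```bash
python3 -m creep '{"twist":[[0,0,0],[0,0,0],[0,0,0],[0,0,0],[0,0,0],[0,0,0],[0,0,0],[0,0,0],[0,0,0],[0,0,0],[0,0,0],[0,0,0],[0,0,0],[0,0,0]],"offset":[[0.0018,-0.0012,-0.006],[0.0018,-0.0012,-0.012],[0,0,-0.014],[0,0,-0.014],[0,0,-0.014],[0,0,-0.014],[0,0,-0.014],[0,0,-0.014],[0,0,-0.014],[0,0,-0.012],[0,0,-0.008],[0,0,-0.005],[0,0,-0.002],[0,0,0]],"grip":[0,0,0,0,0,0,0,0,0,0,0,0,0,0]}' 45 | grep cont; python3 pl.py
```

```text
contact_force: [-0.9, 0.2, -4.9]
t 34.7 base [ 543.8 -136.3   10. ] F [-0.9  0.2 -4.9] fix deg [-0.01  0.01 -0.01] gap 45.80572571406306
tcp [ 543.4 -131.1   82.5] tcp to go [-0.7  1.4 -6. ] q [-0.58  0.61  1.59  0.35  1.27 -0.9 ]
```

```bash
python3 -m creep '{"twist":[[0,0,0],[0,0,0],[0,0,0],[0,0,0],[0,0,0]],"offset":[[0,0,-0.001],[0,0,-0.001],[0,0,-0.001],[0,0,-0.001],[0,0,0]],"grip":[0,0,0,0,0]}' 45 | grep -E "cont|tcp"
for i in 1 2 3; do python3 -m creep '{"twist":[[0,0,0],[0,0,0]],"offset":[[0,0,-0.0008],[0,0,0]],"grip":[0,0]}' 45|grep -E "contact|tcp"; done
```

```text
tcp_pos: [543.2, -131.0, 78.5]
contact_force: [0.4, 0.5, -5.0]
tcp_pos: [543.2, -131.0, 77.6]
contact_force: [0.3, -0.2, -5.6]
tcp_pos: [543.2, -131.0, 76.8]
contact_force: [-0.7, -0.4, -5.9]
tcp_pos: [543.2, -131.0, 76.0]
contact_force: [-0.6, 0.2, -5.6]
```

```bash
for i in 1 2 3 4; do python3 -m creep '{"twist":[[0,0,0],[0,0,0]],"offset":[[0,0,-0.0006],[0,0,0]],"grip":[0,0]}' 45|grep -E "contact|tcp"; done
```

```text
tcp_pos: [543.3, -131.0, 75.5]
contact_force: [0.1, -0.1, -5.2]
tcp_pos: [543.4, -131.1, 75.5]
contact_force: [-1.2, -0.2, 1.7]
tcp_pos: [543.4, -131.1, 75.4]
contact_force: [-1.9, -1.3, 7.1]
tcp_pos: [543.4, -131.1, 75.4]
contact_force: [-2.5, -1.6, 11.2]
```

The tin is on the floor. I relieve the push, open only to about 58 mm (the front wall is close), check, then rise.

```bash
python3 -m creep '{"twist":[[0,0,0],[0,0,0],[0,0,0],[0,0,0],[0,0,0]],"offset":[[0,0,0.0012],[0,0,0],[0,0,0],[0,0,0],[0,0,0]],"grip":[0,0,0.66,0.66,0.66]}' 45
python3 -m creep '{"twist":[[0,0,0],[0,0,0],[0,0,0],[0,0,0],[0,0,0],[0,0,0],[0,0,0],[0,0,0],[0,0,0],[0,0,0],[0,0,0]],"offset":[[0,0,0.004],[0,0,0.008],[0,0,0.015],[0,0,0.02],[0,0,0.025],[0,0,0.025],[0,0,0.025],[0,0,0.025],[0,-0.0,0.025],[0,0,0],[0,0,0]],"grip":[0.66,0.66,0.66,0.66,0.66,0.66,0.66,0.66,0.66,0.66,0.66]}' 45
python3 - <<'E'
from h import *
w=r.capture("wrist");s=r.capture("scene");t=r.capture("top")
o=np.zeros((600,800,3),np.uint8);o[:300,:400]=cv2.resize(w,(400,300));o[:300,400:]=cv2.resize(s[150:240,190:310],(400,300),interpolation=2);o[300:]=cv2.resize(t[160:250,170:410],(800,300),interpolation=2)
cv2.imwrite("pics/v5.png",o)
E
```

```text
t: 37.1
tcp_pos: [543.4, -130.9, 74.7]
orientation: [3.141, -0.453, 1.723]
contact_force: [-0.1, 0.3, 0.6]
finger_gap: 57.9
finger_force: 0.0
t: 38.2
tcp_pos: [543.4, -131.2, 247.8]
orientation: [3.139, -0.452, 1.723]
contact_force: [-0.0, -0.0, 0.1]
finger_gap: 58.1
finger_force: 0.0
```

View pics/v5.png

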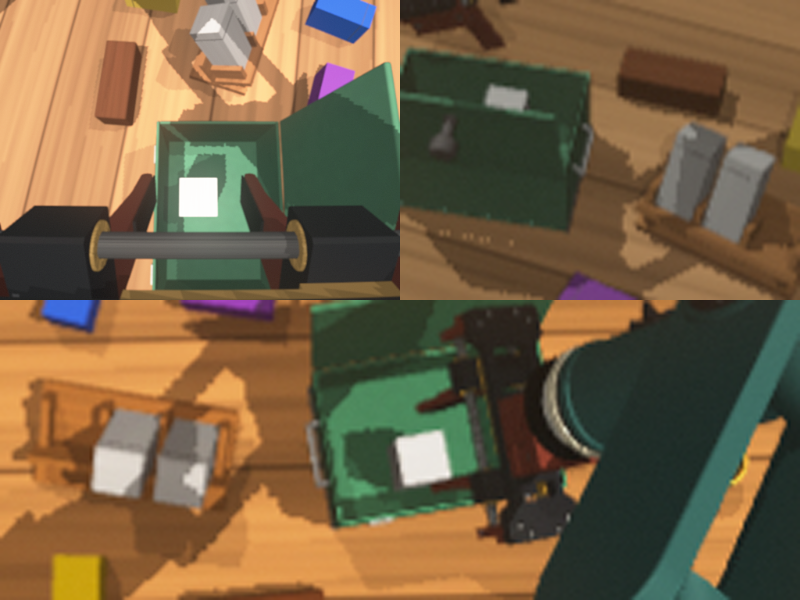

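The heavy tin stands upright in the chest, the lid is on its stop, both light tins are seated in their bays, and the robot is clear. Handing in.

```bash
python3 -c "
from workcell import r
print(r.sign_off())"
```

```text
the job is handed in; nothing more can be done
None
```

I handed the job in at about 38 s: the lid is back on its stop, the heavy left-hand tin (about 0.54 kg) stands upright on the chest floor, and the two light tins are back in their rack bays. The last pictures show this, but sign-off gave no verdict.

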